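# Park and chock the press wheel

### The arm

A 6-joint arm with a two-finger parallel gripper is mounted at the origin on a cart in front of the work surface, level with it; the furniture and walls round the work are solid. World frame = base frame: x ahead of the robot, y to its left, z up, the work surface at z = 0. Lengths are in m, angles in rad, forces in N, time in s.
With the tool pointing down it reaches from about 0.425 to 0.95 m from the base axis. Payload 3.5 kg.
Tool frame: the origin (TCP) lies midway between the tips of the shut fingers; the grasp point (between the pads) lies 19 mm behind it (ctrl.pinch_z is the distance from the TCP to the grasp point, in m); z points along the fingers, y is the line along which they close (so a half turn about z gives the same grasp; the last joint's range is limited). The gripper opens to 85 mm and grips with 20 to 120 N. Pads are 22 mm wide; open, the fingers measure 114 mm over their backs; the gripper's body (76 mm by 85 mm) begins 54 mm behind the grasp point. The pads swing forward as they close: fully open they stand 13 mm farther back than shut.
Start: joints at [1.132, 0.286, 1.577, -0, 1.279, -0.15], TCP at [0.192, 0.647, 0.231] pointing down, gripper open.
Joint ranges: [-2.77, 2.77], [-0.9, 2.22], [0.21, 2.48], [-1.53, 4.67], [0.24, 2.81], [-2.84, 2.84]. Speed limits (rad/s): [2.79, 2.79, 3.14, 3.14, 3.14, 3.14].

### API

Orientations are given as a unit quaternion [x, y, z, w].
In Python, from plant import get_state, viewer, sign_off, ctrl gives the robot as it stands. The module is installed in compiled form; this text tells all that it offers.
- The arm moves only by the shell command python3 -m handwheel 'ROWS' [FORCE]. ROWS is JSON, a list that holds one entry, the list of rows, each a list of 5 numbers: the finger opening in m, from 0 to 0.0854, then the shift along the tool's x, y, z in m, then the turn about the tool's z in degrees. In form: [[[claw, x, y, z, spin], ...]]. A call has 1 to 12 rows; each row shifts and turns the commanded pose from where the row before left it, along the tool's axes as they then stand; what a row does not reach is not made up. A row lasts 1/12 s, in which the tool goes at most 41.7 mm and 7.16 degrees, less where a joint would pass 70% of its speed; a pose out of reach is approached as far as the arm can. A call is refused whole if a number of a shift passes 0.0417 or a number of a turn 7.16, either way. A call with a gripper value outside its range is refused whole. The fingers move at their own pace and stop on an object; FORCE is the grip in N (left out, the last holds). Time passes only in rows, so rows that do not move let the fingers close. It gives the time, the measured TCP pose, the force, the opening and the grip force at its end, in the units of the state.
- get_state(): the state, without advancing time (a new reading comes with each control period).
- viewer.read_camera(name): name is "scene" or "side" or "wrist"; returns the picture (384x512x3 uint8, blue, green, red); there is no depth.
- viewer.camera_params(name): a dict with "fov_y" (degrees; the focal length in pixels is half the picture's height over the tangent of half this angle, whatever the lens; pixels are square), "cx", "cy" (the principal point, pixels), "xyz" and "attitude" of the camera in the world; the wrist camera has in their place "hand_eye" (4x4, takes a point from camera to tool coordinates, whose origin is the TCP and whose axes are the flange's). Camera axes: x right, y up, looking along -z (the intrinsics and any distortion apply to the point x, -y, -z); pixel columns grow to the right and rows downward; lengths in m; the calibration is good to about 2 mm. A picture is of the moment at which its call begins: read the wrist's pose just before it. camera_params takes no time and is no camera call.
- sign_off(): hands the job in; it is judged then, once.
Trained networks look in the newest picture that a camera, given by its name, has taken for a name from the list of things; names that differ only in an ending like _2 or _b are one class to them, and where a whole thing is asked for, a point or a joint stands for the part that bears it (a point fixed in the world has none). Each returns a list of dicts, best first, with "confidence" (0 to 1); they miss things now and then, are a little off and sometimes report something else, mostly with a low value. They report only what shows in the picture. A call takes as long as a camera call. They do not tell look-alikes from the thing itself.
- viewer.look_for(camera, name): "extent" ([left, top, width, height] as shares, 0 to 1, of the picture: columns of its width, rows of its height, round what is visible of it).
- viewer.outline_of(camera, name): "mask" (384x512 bool, what is visible of it) and "extent" ([left, top, width, height] as shares, 0 to 1, of the picture: columns of its width, rows of its height, round what is visible of it).
- viewer.pinpoint(camera, name): "xy" ([column, row] as shares, 0 to 1, of the picture: columns of its width, rows of its height: a listed point, or the origin of a listed thing).
The state is a dict: "time": time; "qpos": joint angles; "dq": joint speeds; "joint_efforts": joint torques, N m; "eef_pos": TCP position; "tcp_rot": TCP orientation; "contact_force": force on the tool from outside, world axes, zero at the start; "wrist_torque": the same for the moment, N m; "opening": opening from 0.0 (shut) to 1.0 (fully open); "finger_force": force on a finger pad.
Only numpy, scipy, OpenCV 4.12 (cv2) and the standard library are available. Lean on these libraries where they do the work, as an engineer would, in place of code of your own. Each camera call takes 0.05 s, during which the arm holds its last target. There are 200 camera calls.

### The job

Roll the spare press wheel along the worktop on its rim, keeping it upright and never lifting or dragging it, until it gently meets the middle of the stop's steel face, square to it. Then slide the loose beech wedge, thin end first and flat on the worktop, under the back of the rim until it is snug, so that the wheel stays held between wedge and stop when you let go. Never push on wheel or wedge with more than 25 N, and leave the ink tin, the ink jar and the oak block where they are.

Things in the scene. Friction and masses are not known exactly. Their poses are not given: they have to be found in the camera images.
- wheel: Plain steel wheel, 80 mm diameter, tread 26 mm wide, about 0.7 kg, standing on its rim, free to roll. Origin at its centre, 40 mm up. Own y axis = axle; x and z turn as it rolls (z up at the start). Steel axle stubs, 16 mm diameter, stick out 13 mm from each face (52 mm over their flat ends): pinched lightly there, or pushed from behind, the wheel still turns.
- wheel_stop: Fixed stop: grey plate 85 mm long (x), 70 wide; on it a wooden block 50 mm wide, 53 mm high, with a steel face on a rubber pad (gives 1 mm per 5 N). Origin on the worktop under the middle of the plate's front edge; +x is level, the way the wheel must roll. The face looks to -x, 20 to 46 mm in front (-x) of that edge: not measured, feel for it. It touches the rim 40 mm ahead of the wheel's centre.
- chock: Loose beech wedge, 95 mm long along y, 34 mm wide along x, 60 g, lying flat. Origin mid-length, mid-width, on the underside. Thin end at +y (4 mm thick), thick end at -y (20 mm). It balances 11 mm from the origin towards the thick end (14 mm thick there): take it there, across the width, or it tips in the fingers when lifted.
- ink_tin: Bystander: red ink tin, 67 mm diameter, 46 mm high, origin under its centre.
- ink_jar: Bystander: small dark glass ink jar, 62 mm diameter, 54 mm high, origin under its centre.
- oak_block: Bystander: small oak packing block, 50x72x36 mm, origin under its centre.
- chock_tip (a point): Middle of the wedge's thin end, at its underside. Wedge flat behind the wheel and in line: it first touches the rim with this point 18 mm behind the wheel's centre, and is snug within a few mm more, at some 5 to 15 N of push; then it holds by friction. Same axes as the wedge.
Mind the look-alikes: they are no part of the job. What is shaped like the wheel but yellow is not meant.

How it is judged:
On the way, in this order (a step that is already met when the one before it is completed fails the run):
1. the wheel has rolled at least 1.9 rad (its own z axis turned from the vertical), upright, within the first 60 to 130 mm of its way (angle between wheel's own z axis and vertical above 1.9 rad and distance of wheel from where it was at the start of the episode between 0.06 and 0.13 m).
2. the wheel is against the stop's face with more than 1 N, before the wedge touches it (contact force between wheel and wheel_stop above 1 N and contact force between wheel and chock below 0.1 N), for 0.1 s.
3. the wedge is under the back of the rim with more than 1 N and the wheel bears on the stop (contact force between wheel and chock above 1 N and contact force between wheel and wheel_stop above 0.5 N), for 0.1 s.
At the end, for the whole second after the job is handed in: Released and at rest: wheel upright on the stop's face (over 0.5 N), within 18 mm of its middle line and 0.2 rad of square, centre under 45.5 mm high; wedge flat behind it, thin end under the rim and bearing on it (over 0.5 N), in line with the stop within 0.3 rad (contact force between wheel and chock above 0.5 N and contact force between wheel and wheel_stop above 0.5 N and y of wheel in the frame of wheel_stop between -0.018 and 0.018 m and angle between the y axis of wheel and the y axis of wheel_stop, either way round below 0.2 rad and height (world z) of wheel below 0.0455 m and x of chock in the frame of wheel_stop below -0.09 m and angle between the y axis of chock and the x axis of wheel_stop, either way round below 0.3 rad and angle between chock's own z axis and vertical below 0.15 rad and linear speed of each of wheel, chock below 0.01 m/s); the robot touches nothing.
It fails at once if the wheel leans more than 0.35 rad or falls flat (angle between wheel's own y axis and vertical below 1.22 rad or angle between wheel's own y axis and vertical above 1.92 rad).
It fails at once if the wheel is lifted (centre over 50 mm above the worktop) (height (world z) of wheel above 0.05 m).
It fails at once if the wheel is pushed on the stop with more than 25 N (contact force between wheel and wheel_stop above 25 N).
It fails at once if the wedge is forced on the wheel with more than 25 N (contact force between wheel and chock above 25 N).
It fails at once if a bystander is moved more than 15 mm (distance of any of ink_tin, ink_jar, oak_block from where it was at the start of the episode above 0.015 m).
It also fails if it takes over 67 s, if anything falls off the work surface, if the arm or the gripper's body presses on something with over 40 N, if the wrist force passes 120 N, or if a joint passes its speed limit or range.

## Working session

There is one attempt and no reset: what is moved stays moved. The work goes in short steps, Python scripts to look and compute and a shell command to move; the robot and the scene stay as the last step left them, time stands still between calls to the robot, and variables do not carry over. Pictures are saved under pics/ and viewed, at most 10 in all, crops included, and the job is handed in when it is done.

```bash
mkdir -p pics; cat > h.py <<'E'
import numpy as np, cv2
from plant import get_state, viewer, sign_off, ctrl
from scipy.spatial.transform import Rotation as R
def cam(name, st=None):
    p=viewer.camera_params(name)
    if 'hand_eye' in p:
        st=st or get_state(); T=np.eye(4); T[:3,:3]=R.from_quat(st['tcp_rot']).as_matrix(); T[:3,3]=st['eef_pos']
        M=T@np.array(p['hand_eye'])
    else:
        M=np.eye(4); a=np.array(p['attitude'],float)
        M[:3,:3]=R.from_quat(a).as_matrix() if a.size==4 else a.reshape(3,3); M[:3,3]=p['xyz']
    return p,M,192/np.tan(np.radians(p['fov_y'])/2)
def ray(name,u,v,z,st=None):
    p,M,f=cam(name,st)
    d=M[:3,:3]@np.array([(u-p['cx'])/f,-(v-p['cy'])/f,-1]); o=M[:3,3]
    return (o+d*(z-o[2])/d[2])
def proj(name,P,st=None):
    p,M,f=cam(name,st); q=M[:3,:3].T@(np.array(P)-M[:3,3])
    return np.array([p['cx']+f*q[0]/-q[2], p['cy']+f*q[1]/q[2]])
E
python3 - <<'E'
from h import *
s=get_state();print({k:np.round(v,3) for k,v in s.items()})
ims=[]
for c in ["scene","side","wrist"]:
    print(c,viewer.camera_params(c))
    im=viewer.read_camera(c);cv2.imwrite(f'pics/{c}0.png',im)
    for n in ["wheel","wheel_stop","chock","chock_tip","ink_tin","ink_jar","oak_block"]:
        try:
            for r in viewer.pinpoint(c,n)[:3]:
                u,v=r['xy'][0]*512,r['xy'][1]*384
                print(c,n,round(r['confidence'],2),np.round([u,v]),np.round(ray(c,u,v,.04 if n=='wheel' else 0,s),3))
        except Exception as e: print(c,n,e)
E
```

```text
{'time': np.float64(0.0), 'qpos': array([ 1.132,  0.287,  1.578,  0.   ,  1.279, -0.15 ]), 'dq': array([-0.001,  0.002, -0.001, -0.   , -0.   , -0.001]), 'joint_efforts': array([-1.0000e-03, -4.0599e+01, -2.9262e+01, -0.0000e+00,  6.0000e-03,
       -0.0000e+00]), 'eef_pos': array([0.192, 0.646, 0.23 ]), 'tcp_rot': array([ 0.144,  0.99 , -0.001, -0.   ]), 'contact_force': array([-0.134,  0.591,  1.146]), 'wrist_torque': array([ 0.009, -0.045,  0.003]), 'finger_force': np.float64(0.0), 'opening': np.float64(0.999)}
scene {'fov_y': 54.36553814975362, 'cx': 259.99428925007595, 'cy': 196.53884170023747, 'xyz': array([0.00898081, 0.54546243, 0.47445899]), 'attitude': array([-0.20196451,  0.45701451,  0.78142318, -0.37379926])}
scene wheel 0.96 [275. 244.] [0.424 0.149 0.04 ]
scene wheel 0.67 [167. 242.] [0.555 0.307 0.04 ]
scene wheel 0.59 [286. 212.] [0.493 0.054 0.04 ]
scene wheel_stop 0.68 [342. 195.] [ 0.509 -0.16   0.   ]
scene chock 0.86 [226. 238.] [0.54  0.182 0.   ]
scene chock_tip 0.69 [243. 225.] [0.556 0.124 0.   ]
scene ink_tin 0.63 [304. 167.] [ 0.689 -0.207  0.   ]
scene in
[... 615 characters left out ...]
de ink_tin 0.72 [218. 148.] [ 0.689 -0.199  0.   ]
side ink_jar 0.66 [201. 199.] [0.684 0.029 0.   ]
side ink_jar 0.21 [278. 197.] [ 0.505 -0.008  0.   ]
side oak_block 0.94 [175. 299.] [0.666 0.314 0.   ]
side oak_block 0.44 [217. 149.] [ 0.69  -0.194  0.   ]
wrist {'fov_y': 67.4679758552856, 'cx': 251.85433486040168, 'cy': 188.39754177648504, 'hand_eye': array([[ 8.70436412e-04,  9.44896473e-01,  3.27368138e-01,
         8.53791196e-02],
       [ 9.99999621e-01, -8.14644028e-04, -3.07549214e-04,
        -9.50327963e-05],
       [-2.39136690e-05,  3.27368282e-01, -9.44896824e-01,
        -1.43149612e-01],
       [ 0.00000000e+00,  0.00000000e+00,  0.00000000e+00,
         1.00000000e+00]])}
```

View pics/scene0.png

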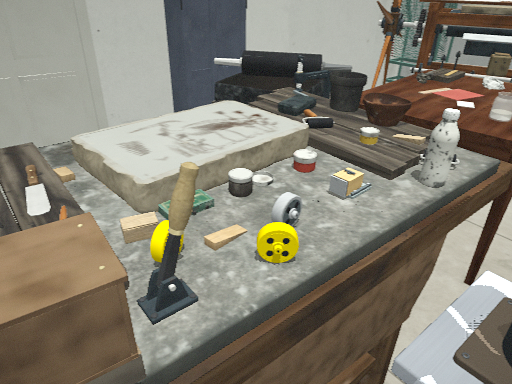

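View pics/side0.png

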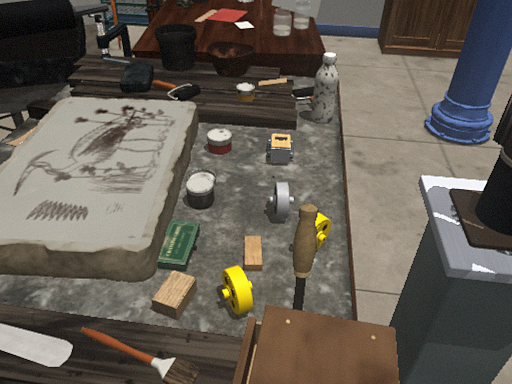

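Three wheel-shaped things appear. The yellow ones are at scene (277,242) and (165,243), and the grey steel one is at scene (288,208) / side (281,201). The grey one fits "plain steel wheel", so I'll confirm it in a crop.

```bash
python3 - <<'E'
from h import *
a=cv2.imread('pics/scene0.png')[150:270,200:380];b=cv2.imread('pics/side0.png')[130:280,180:360]
z=lambda i:cv2.resize(i,None,fx=4,fy=4,interpolation=cv2.INTER_CUBIC)[:, :]
c=np.hstack([cv2.resize(a,(400,267),interpolation=3),cv2.resize(b,(400,333),interpolation=3)[:267+66][:267]]) if 0 else None
A=cv2.resize(a[0:110,40:180],(400,314),interpolation=3);B=cv2.resize(b[:110],(400,244),interpolation=3)
B=cv2.copyMakeBorder(B,0,70,0,0,cv2.BORDER_CONSTANT);cv2.imwrite('pics/crop1.png',np.hstack([A,B]))
def tri(ps,pp):
    A_=[];b_=[]
    for n,(u,v) in (('scene',ps),('side',pp)):
        p,M,f=cam(n);d=M[:3,:3]@np.array([(u-p['cx'])/f,-(v-p['cy'])/f,-1]);d/=np.linalg.norm(d);Q=np.eye(3)-np.outer(d,d);A_.append(Q);b_.append(Q@M[:3,3])
    return np.round(np.linalg.lstsq(np.vstack(A_),np.hstack(b_),rcond=None)[0],3)
print('handle top',tri((188,168),(309,209)))
print('handle base',ray('scene',168,300,0))
print('bottle top',tri((450,112),(328,57)))
for n in ["wheel","wheel_stop","chock"]:
    for c in ["scene","side"]:
        viewer.read_camera(c)
        for r in viewer.look_for(c,n)[:3]:
            e=np.array(r['extent'])*[512,384,512,384];print(c,n,round(r['confidence'],2),np.round(e))
E
```

```text
handle top [0.449 0.307 0.236]
handle base [4.56373353e-01 3.60973028e-01 5.55111512e-17]
bottle top [ 0.408 -0.419  0.198]
scene wheel 0.97 [149. 220.  36.  44.]
scene wheel 0.93 [255. 222.  40.  44.]
scene wheel 0.83 [270. 190.  32.  39.]
side wheel 0.97 [269. 182.  27.  36.]
side wheel 0.71 [221. 266.  31.  47.]
side wheel 0.56 [313. 211.  18.  42.]
scene wheel_stop 0.79 [326. 169.  46.  29.]
side wheel_stop 0.56 [270. 133.  23.  29.]
scene chock 0.61 [203. 226.  40.  24.]
side chock 0.85 [246. 238.  19.  32.]
```

View pics/crop1.png

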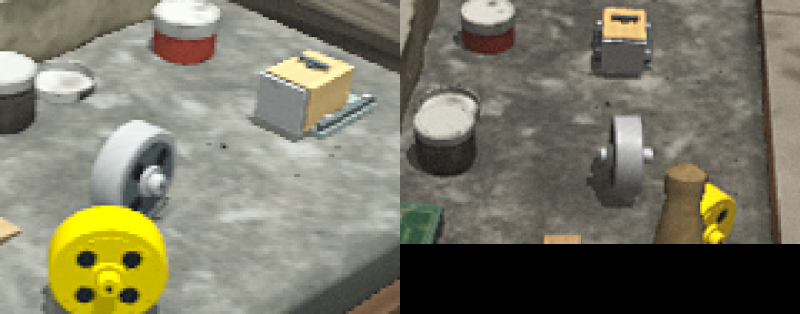

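The crop confirms it. The grey steel wheel is at scene (287,209), with its stubs at side (271,199) and (292,200), and the stop's steel face looks toward it. Next I'll go up, square the tool, and look from above.

```bash
python3 -m handwheel '[[[0.085,0,0,-0.035,7.1],[0.085,0,0,-0.035,7.1],[0.085,0,0,-0.035,7.1],[0.085,0,0,0,7.1],[0.085,0,0,0,7.1],[0.085,0,0,0,7.1],[0.085,0,0,0,7.1],[0.085,0,0,0,7.1],[0.085,0,0,0,7.1],[0.085,0,0,0,7.1],[0.085,0,0,0,2.4]]]'
python3 -m handwheel '[[[0.085,-0.036,0.018,0,0],[0.085,-0.036,0.018,0,0],[0.085,-0.036,0.018,0,0],[0.085,-0.036,0.018,0,0],[0.085,-0.036,0.018,0,0],[0.085,-0.036,0.018,0,0],[0.085,-0.036,0.018,0,0],[0.085,-0.036,0.018,0,0],[0.085,-0.036,0.018,0,0],[0.085,-0.036,0.018,0,0],[0.085,-0.036,0.018,0,0],[0.085,-0.036,0.018,0,0]]]'
```

```text
time: 2.72
eef_pos: [0.1922, 0.647, 0.3363]
tcp_rot: [0.709, 0.706, -0.0, 0.0]
contact_force: [-0.1, 1.6, 0.1]
opening: 0.993
finger_force: 0.0
time: 3.72
eef_pos: [0.409, 0.2135, 0.3368]
tcp_rot: [0.707, 0.708, 0.001, 0.0]
contact_force: [0.7, 0.4, 0.3]
opening: 0.992
finger_force: 0.0
```

```bash
python3 -m handwheel '[[[0.085,-0.036,0.022,-0.01,0],[0.085,-0.036,0.022,-0.01,0],[0.085,-0.036,0.022,0.02,0],[0.085,-0.036,0.022,0.02,0],[0.085,0,0,0.02,0],[0.085,0,0,0.01,0],[0.085,0,0,0,0]]]'
cat > look.py <<'E'
from h import *
import sys
def look(tag,names=("wheel","wheel_stop","chock","chock_tip","ink_jar")):
    s=get_state();im=viewer.read_camera('wrist');cv2.imwrite(f'pics/{tag}.png',im)
    print(np.round(s['eef_pos'],4))
    for n in names:
        for r in viewer.pinpoint('wrist',n)[:3]:
            u,v=r['xy'][0]*512,r['xy'][1]*384
            print('pin',n,round(r['confidence'],2),np.round([u,v]),np.round(ray('wrist',u,v,.04 if n=='wheel' else 0,s),3))
        for r in viewer.outline_of('wrist',n)[:3]:
            m=r['mask'].astype(np.uint8)
            if m.sum()<20: continue
            c=max(cv2.findContours(m,0,2)[0],key=cv2.contourArea);(x,y),(w,h),a=cv2.minAreaRect(c)
            print('  out',n,round(r['confidence'],2),np.round([x,y,w,h,a],1))
            bp=cv2.boxPoints(((x,y),(w,h),a));print('   box',np.round(bp).tolist())
if __name__=='__main__': look(sys.argv[1])
E
python3 look.py w1
```

```text
time: 4.3
eef_pos: [0.4888, 0.0817, 0.2867]
tcp_rot: [0.707, 0.707, -0.002, -0.002]
contact_force: [0.2, -0.8, -0.1]
opening: 0.993
finger_force: 0.0
[0.4888 0.0817 0.2867]
pin wheel 0.76 [204. 104.] [0.424 0.148 0.04 ]
pin wheel 0.59 [256. 180.] [0.493 0.044 0.04 ]
  out wheel 0.87 [202.9 106.6  42.7  63.3  58.7]
   box [[165.0, 105.0], [219.0, 72.0], [241.0, 108.0], [187.0, 141.0]]
  out wheel 0.67 [291.4  75.4  76.   26.9  85.6]
   box [[275.0, 39.0], [302.0, 36.0], [308.0, 112.0], [281.0, 114.0]]
pin wheel_stop 0.94 [270. 282.] [ 0.518 -0.157  0.   ]
  out wheel_stop 0.8 [268.2 303.7  53.8  39.2  87.3]
   box [[247.0, 278.0], [287.0, 276.0], [289.0, 330.0], [250.0, 332.0]]
pin chock 0.68 [291.  76.] [0.541 0.184 0.   ]
  out chock 0.95 [291.1  75.1  75.8  26.6  86.2]
   box [[275.0, 38.0], [302.0, 36.0], [307.0, 112.0], [280.0, 114.0]]
pin chock_tip 0.85 [293. 114.] [0.546 0.132 0.   ]
  out chock_tip 0.91 [291.3  74.8  76.2  26.7  85.9]
   box [[275.0, 38.0], [302.0, 36.0], [307.0, 112.0], [281.0, 114.0]]
pin ink_jar 0.59 [379. 177.] [0.684 0.037 0.   ]
  out ink_jar 0.79 [386.6 183.8  56.3  45.6  26.6]
   box [[351.0, 192.0], [372.0, 151.0], [422.0, 176.0], [402.0, 217.0]]
```

View pics/w1.png

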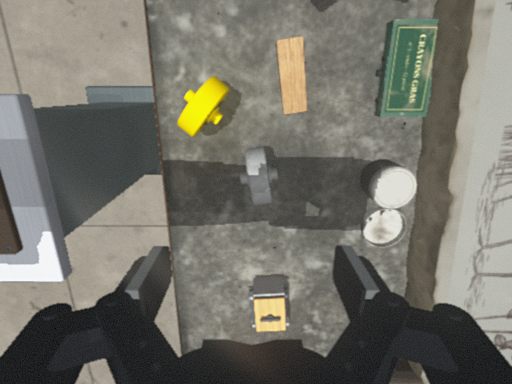

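The wrist view shows the grey wheel at (258,176), stubs at about (243,177) and (276,173), the stop at (270,303) with its face at about row 277, the wedge at (291,75), thin end down, and the yellow wheel at (203,106). I'll enlarge the wheel and stop.

```bash
python3 - <<'E'
from h import *
i=cv2.imread('pics/w1.png')
A=cv2.resize(i[140:212,225:295],(560,576),interpolation=3);B=cv2.resize(i[265:340,240:300],(240,300),interpolation=3)
B=cv2.copyMakeBorder(B,0,276,0,0,cv2.BORDER_CONSTANT);cv2.imwrite('pics/w1c.png',np.clip(np.hstack([A,B])*1.6,0,255).astype(np.uint8))
E
```

```text
(no output)
```

View pics/w1c.png

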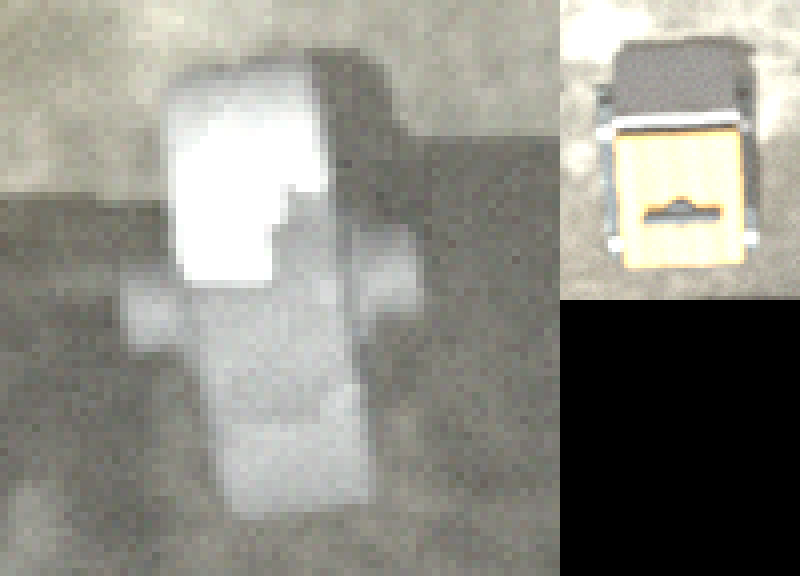

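```bash
python3 - <<'E'
from h import *
s=get_state()
f=lambda u,v,z:ray('wrist',u,v,z,s)
a,b=f(240.2,179.4,.04),f(277.5,174,.04);c=(a+b)/2;d=b-a
print('stubs',a,b,'c',c,'len',np.linalg.norm(d),'axle deg',np.degrees(np.arctan2(d[1],d[0])))
for z,(l,r) in {.053:((253.7,295.5),(287.5,293)),0.0:((254.2,276.2),(286.3,274.5))}.items():
    l,r=f(*l,z),f(*r,z);d=r-l;print('face',z,l,r,(l+r)/2,np.linalg.norm(d),np.degrees(np.arctan2(d[1],d[0])))
# chock edges
for nm,bp in {'chock':[(275,38),(302,36),(307,112),(281,114)]}.items(): print([np.round(f(u,v,.01),3) for u,v in bp])
for n in('scene','side'):
  print(n,proj(n,c),proj(n,a),proj(n,b))
E
```

```text
stubs [0.47326804 0.04424629 0.04      ] [0.52644685 0.05238398 0.04      ] c [0.49985744 0.04831514 0.04      ] len 0.05379783902230882 axle deg 8.70019423400297
face 0.053 [ 0.49334704 -0.14694052  0.053     ] [ 0.54746558 -0.14203861  0.053     ] [ 0.52040631 -0.14448957  0.053     ] 0.054340080033092784 5.175566278997755
face 0.0 [ 0.49467206 -0.14882454  0.        ] [ 0.55178049 -0.14519381  0.        ] [ 0.52322628 -0.14700917  0.        ] 0.05722373075290073 3.6377435089964187
[array([0.52, 0.23, 0.01]), array([0.556, 0.233, 0.01 ]), array([0.569, 0.136, 0.01 ]), array([0.532, 0.133, 0.01 ])]
scene [286.08632238 209.85369242] [295.92165893 214.46701366] [276.60855284 205.40809004]
side [279.71562115 199.09584168] [291.83505087 199.12114883] [267.57813656 199.07049682]
```

```bash
python3 -m handwheel '[[[0.085,0,0,0,-7],[0.085,-0.0357,0.0037,0.033,0],[0.085,0,0,0.033,0],[0.085,0,0,0.033,0],[0.085,0,0,0.033,0],[0.085,0,0,0.033,0],[0.085,0,0,0,0],[0.085,0,0,0,0]]]'
python3 - <<'E'
from look import *
look('w2',("wheel",))
i=cv2.imread('pics/w2.png');cv2.imwrite('pics/w2b.png',np.clip(cv2.resize(i,(768,576),interpolation=3)*1.4,0,255).astype(np.uint8))
E
```

```text
time: 5.52
eef_pos: [0.4958, 0.0521, 0.1283]
tcp_rot: [0.662, 0.749, -0.001, -0.002]
contact_force: [-0.2, -1.0, 0.1]
opening: 0.992
finger_force: 0.0
[0.4958 0.0521 0.1283]
pin wheel 0.96 [169.  64.] [0.421 0.146 0.04 ]
pin wheel 0.82 [246. 195.] [0.49 0.05 0.04]
  out wheel 0.85 [252.  194.5  95.   62.   90. ]
   box [[221.0, 147.0], [283.0, 147.0], [283.0, 242.0], [221.0, 242.0]]
  out wheel 0.6 [169.9  64.5  79.9 110.3  46.8]
   box [[102.0, 73.0], [183.0, -2.0], [237.0, 56.0], [157.0, 131.0]]
```

View pics/w2b.png

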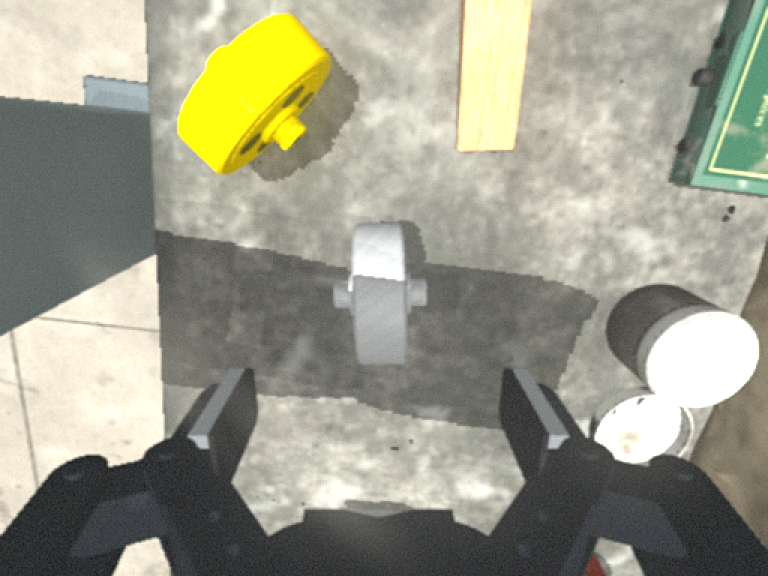

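```bash
python3 -m handwheel '[[[0.085,-0.001,0.001,0.037,0],[0.085,0,0,0.037,0],[0.085,0,0,0.037,0],[0.085,0,0,0,0],[0.07,0,0,0,0],[0.06,0,0,0,0],[0.056,0,0,0,0],[0.054,0,0,0,0],[0.054,0,0,0,0],[0.054,0,0,0,0]]]' 20
python3 -m handwheel '[[[0.052,0,0,0,0],[0.051,0,0,0,0],[0.051,0,0,0,0]]]' 20
```

```text
time: 6.5
eef_pos: [0.4983, 0.0511, 0.0199]
tcp_rot: [0.662, 0.749, 0.0, 0.0]
contact_force: [-4.0, 0.1, 2.8]
opening: 0.632
finger_force: 1.9
time: 6.75
eef_pos: [0.498, 0.0511, 0.0196]
tcp_rot: [0.662, 0.749, -0.001, -0.0]
contact_force: [-6.3, 0.6, 8.5]
opening: 0.605
finger_force: 19.7
```

```bash
python3 -m handwheel '[[[0.0518,-0.003,-0.001,0,0],[0.0518,-0.005,0,0,0],[0.0518,-0.005,0,0,0],[0.0518,-0.005,0,0,0],[0.0518,-0.004,0,0,0],[0.0518,0,0,0,0]]]' 20
python3 - <<'E'
from h import *
for c in('scene',):
    i=viewer.read_camera(c);p=proj(c,list(get_state()['eef_pos'][:2])+[.04]).astype(int)
    cr=i[p[1]-40:p[1]+40,p[0]-50:p[0]+50];cv2.imwrite('pics/r1.png',np.clip(cv2.resize(cr,(700,560),interpolation=3)*1.6,0,255).astype(np.uint8))
E
```

```text
time: 7.25
eef_pos: [0.5003, 0.0282, 0.0185]
tcp_rot: [0.663, 0.749, 0.0, 0.0]
contact_force: [-2.0, -0.3, 0.3]
opening: 0.606
finger_force: 8.6
```

View pics/r1.png

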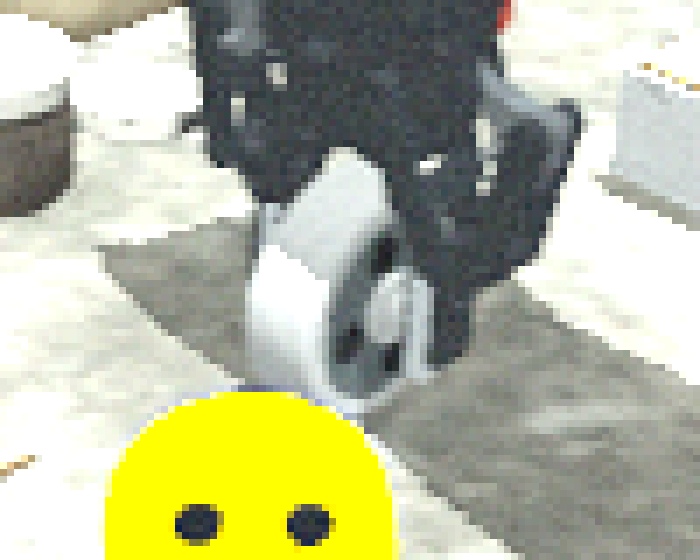

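Holes show at (380,255), (348,340) and (390,358), and the wheel is pinched upright. I'll lighten the pinch so it surely rolls.

```bash
python3 -m handwheel '[[[0.0523,0,-0.0005,0,0],[0.0523,-0.005,0,0,0],[0.0523,-0.005,0,0,0],[0.0523,-0.005,0,0,0]]]' 20
python3 - <<'E'
from h import *
# unwrap outer hub-side face in scene view before/now is left out; only take a picture for later comparison
i=viewer.read_camera('scene');s=get_state();p=proj('scene',list(s['eef_pos'][:2])+[.04]).astype(int)
f=lambda im,q:cv2.resize(im[q[1]-25:q[1]+25,q[0]-30:q[0]+30],(360,300),interpolation=3)
a=f(cv2.imread('pics/scene0.png'),np.array([286,210]));b=f(i,p)
cv2.imwrite('pics/r2.png',np.clip(np.hstack([a,b])*1.6,0,255).astype(np.uint8))
E
```

```text
time: 7.63
eef_pos: [0.502, 0.0137, 0.0189]
tcp_rot: [0.662, 0.749, 0.0, 0.001]
contact_force: [-0.4, 0.3, 0.5]
opening: 0.612
finger_force: 0.0
```

View pics/r2.png

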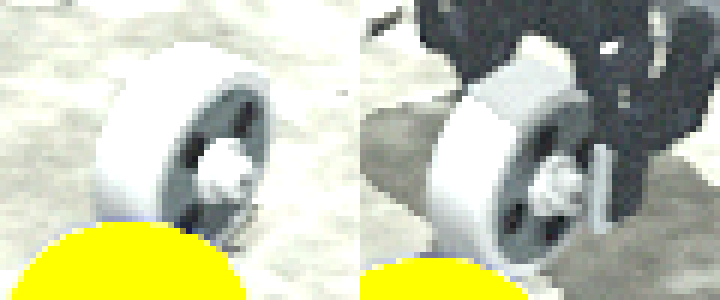

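```bash
python3 - <<'E'
from look import *
look('w3',("wheel",))
i=cv2.imread('pics/w3.png');cv2.imwrite('pics/w3b.png',np.clip(cv2.resize(i[120:384,120:400],(800,754//1),interpolation=3)[:600]*1.4,0,255).astype(np.uint8))
E
```

```text
[0.5022 0.0129 0.019 ]
pin wheel 0.7 [249. 239.] [0.498 0.029 0.04 ]
  out wheel 0.82 [ 63.   17.5  35.  126.   90. ]
   box [[-0.0, 0.0], [126.0, 0.0], [126.0, 35.0], [0.0, 35.0]]
  out wheel 0.61 [251.5 242.  178.  113.   90. ]
   box [[195.0, 153.0], [308.0, 153.0], [308.0, 331.0], [195.0, 331.0]]
```

View pics/w3b.png

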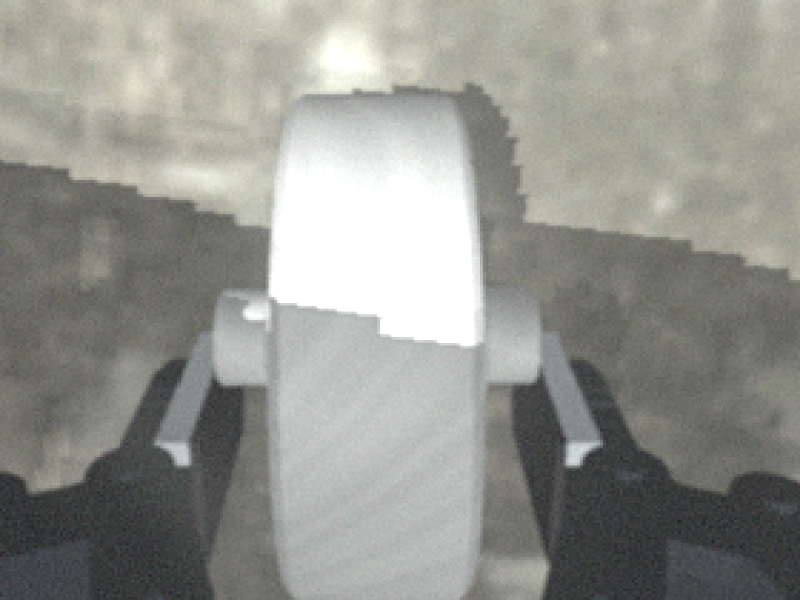

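The wheel stands upright about 16 mm behind the fingers, stubs at crop (240,337) and (515,337). The pinch was simply too loose. I'll back up, re-pinch at the light force that did roll it, and go on.

```bash
python3 -m handwheel '[[[0.055,0.005,0,0,0],[0.055,0.005,0,0,0],[0.055,0.005,0,0,0],[0.054,0.0005,0,0,0],[0.0518,0,0,0,0],[0.0518,0,0,0,0],[0.0518,0,0,0,0]]]' 20
python3 -m handwheel '[[[0.0518,-0.003,0,0,0],[0.0518,-0.006,0,0,0],[0.0518,-0.007,0,0,0],[0.0518,-0.007,0,0,0],[0.0518,-0.006,0,0,0],[0.0518,-0.003,0,0,0]]]' 20
python3 - <<'E'
from look import *
look('w4',("wheel",))
E
```

```text
time: 8.42
eef_pos: [0.4996, 0.0298, 0.0187]
tcp_rot: [0.662, 0.749, 0.0, 0.0]
contact_force: [0.7, 0.4, -0.4]
opening: 0.607
finger_force: 5.6
time: 8.92
eef_pos: [0.5038, -0.0035, 0.0188]
tcp_rot: [0.663, 0.749, 0.0, 0.0]
contact_force: [2.9, 1.8, 0.5]
opening: 0.605
finger_force: 5.5
[ 0.5038 -0.0035  0.0188]
pin wheel 0.96 [251. 265.] [ 0.502 -0.001  0.04 ]
  out wheel 0.93 [251.7 263.6 111.  160.8   2. ]
   box [[193.0, 342.0], [199.0, 181.0], [310.0, 185.0], [304.0, 346.0]]
```

```bash
cat > ang.py <<'E'
from h import *
def prof(im,c,h=np.radians(7.)):
    ax=np.array([np.cos(h),np.sin(h),0]);ro=np.array([np.sin(h),-np.cos(h),0]);g=im.mean(2).astype(np.float32)
    th=np.radians(np.arange(0,360,5));best=None
    for r in (.019,.021,.023):
        P=np.array([proj('scene',c-.009*ax+r*(np.cos(t)*np.array([0,0,1])+np.sin(t)*ro)) for t in th]).astype(np.float32)
        v=cv2.remap(g,P[:,0].reshape(1,-1),P[:,1].reshape(1,-1),1)[0]; best=v if best is None else best+v
    return th,best/3
def rep(im,c):
    th,v=prof(im,np.array(c,float)); print('dark->', ' '.join('%d:%d'%(np.degrees(t),x) for t,x in zip(th,v)))
if __name__=='__main__':
    rep(cv2.imread('pics/scene0.png'),[.4975,.049,.04])
    im=viewer.read_camera('scene');s=get_state();cv2.imwrite('pics/s4.png',im);rep(im,[s['eef_pos'][0],s['eef_pos'][1],.04])
E
python3 ang.py
```

```text
dark-> 0:75 5:77 10:76 14:76 20:78 25:79 29:79 35:78 40:74 45:67 50:56 55:47 59:39 65:34 70:33 75:36 80:55 85:82 90:98 95:113 100:123 105:192 110:238 115:239 119:223 125:216 130:197 135:173 140:150 145:123 150:106 155:105 160:94 165:80 170:70 175:59 180:48 185:40 190:32 195:31 200:31 205:34 210:40 215:52 220:63 225:71 230:76 235:79 239:79 245:79 250:79 255:80 260:81 265:84 270:87 275:90 280:93 285:96 290:98 295:97 300:90 305:92 310:92 315:88 320:87 325:83 330:83 335:81 340:83 345:83 350:81 355:75
dark-> 0:63 5:65 10:65 14:64 20:61 25:55 29:49 35:44 40:40 45:37 50:38 55:40 59:41 65:41 70:43 75:46 80:51 85:70 90:102 95:116 100:116 105:112 110:119 115:113 119:109 125:111 130:110 135:106 140:109 145:111 150:101 155:95 160:85 165:72 170:60 175:47 180:39 185:32 190:29 195:29 200:34 205:42 210:50 215:57 220:62 225:66 230:69 235:70 239:71 245:71 250:72 255:73 260:72 265:74 270:76 275:72 280:67 285:62 290:56 295:55 300:51 305:51 310:59 315:66 320:65 325:66 330:67 335:67 340:66 345:66 350:65 355:64
```

```bash
python3 -m handwheel '[[[0.0518,-0.003,0.0005,0,0],[0.0518,-0.006,0,0,0],[0.0518,-0.008,0,0,0],[0.0518,-0.008,0,0,0],[0.0518,-0.008,0,0,0],[0.0518,-0.008,0,0,0],[0.0518,-0.008,0,0,0],[0.0518,-0.006,0,0,0],[0.0518,-0.004,0,0,0],[0.0518,-0.002,0,0,0]]]' 20
python3 - <<'E'
from look import *
look('w5',("wheel","wheel_stop"))
im=viewer.read_camera('side');cv2.imwrite('pics/s5.png',im)
for n in("wheel","wheel_stop"):
  for r in viewer.pinpoint('side',n)[:3]:
    u,v=r['xy'][0]*512,r['xy'][1]*384;print(n,r['confidence'],ray('side',u,v,.04 if n=='wheel' else 0))
E
python3 ang.py | tail -1
```

```text
time: 9.95
eef_pos: [0.5111, -0.0634, 0.0184]
tcp_rot: [0.663, 0.749, -0.0, -0.0]
contact_force: [0.6, 1.3, -0.9]
opening: 0.605
finger_force: 5.2
[ 0.5111 -0.0634  0.0184]
pin wheel 0.9 [250. 260.] [ 0.509 -0.058  0.04 ]
  out wheel 0.84 [251. 260. 168. 112.  90.]
   box [[195.0, 176.0], [307.0, 176.0], [307.0, 344.0], [195.0, 344.0]]
wheel 0.97 [ 0.5176146  -0.05367172  0.04      ]
wheel 0.83 [0.55441791 0.30492637 0.04      ]
wheel 0.82 [0.42577459 0.1372891  0.04      ]
wheel_stop 0.63 [0.54992984 0.13814309 0.        ]
wheel_stop 0.58 [ 0.50377718 -0.16645894  0.        ]
dark-> 0:58 5:53 10:48 14:42 20:38 25:35 29:34 35:34 40:35 45:37 50:39 55:41 59:46 65:51 70:53 75:54 80:57 85:75 90:104 95:106 100:105 105:106 110:116 115:122 119:125 125:123 130:120 135:115 140:113 145:117 150:110 155:101 160:92 165:85 170:74 175:61 180:50 185:42 190:35 195:38 200:45 205:52 210:59 215:64 220:65 225:65 230:65 235:65 239:65 245:65 250:64 255:60 260:48 265:38 270:33 275:31 280:31 285:31 290:38 295:44 300:57 305:60 310:60 315:61 320:61 325:64 330:63 335:64 340:63 345:63 350:62 355:59
```

```bash
python3 - <<'E'
from h import *
for z,(u,v) in {0.0:(280.4,163.5),.053:(280.8,147)}.items(): print('side',z,ray('side',u,v,z))
for l,r,z in (((330.3,192.7),(346.4,197.3),0.),((329.2,179.8),(347.8,184.3),.053)):
    a,b=ray('scene',*l,z),ray('scene',*r,z);print('scene',(a+b)/2,np.linalg.norm(a-b),np.degrees(np.arctan2(*(a-b)[[1,0]])))
print('wheel side0 centre',ray('side',281.7,199.3,.04), 'scene0',ray('scene',287,209,.04))
E
```

```text
side 0.0 [ 0.51138031 -0.15033691  0.        ]
side 0.053 [ 0.51335673 -0.14733569  0.053     ]
scene [ 0.51582177 -0.15467584  0.        ] 0.043693974440188854 19.7828401784678
scene [ 0.50086463 -0.12668446  0.053     ] 0.04685050528275085 23.005965994078814
wheel side0 centre [0.49545374 0.04834878 0.04      ] scene0 [0.50122011 0.04427746 0.04      ]
```

```bash
python3 -m handwheel '[[[0.0518,-0.004,-0.0005,0,0],[0.0518,-0.006,-0.0005,0,0],[0.0518,-0.006,-0.0005,0,0],[0.0518,-0.006,0,0,0],[0.0518,-0.005,0,0,0],[0.0518,-0.003,0,0,0],[0.0518,-0.002,0,0,0],[0.0518,-0.001,0,0,0]]]' 20
for k in 1; do python3 -m handwheel '[[[0.0518,-0.001,0,0,0],[0.0518,-0.001,0,0,0],[0.0518,-0.001,0,0,0]]]' 20; done
```

```text
time: 11.07
eef_pos: [0.5142, -0.0961, 0.0188]
tcp_rot: [0.663, 0.749, 0.0, 0.0]
contact_force: [1.8, 1.8, -1.3]
opening: 0.612
finger_force: 5.6
time: 11.32
eef_pos: [0.5145, -0.0985, 0.0188]
tcp_rot: [0.662, 0.749, 0.0, 0.0]
contact_force: [2.6, 1.0, -1.5]
opening: 0.613
finger_force: 5.7
```

```bash
python3 -m handwheel '[[[0.0518,-0.001,0,0,0],[0.0518,-0.001,0,0,0]]]' 20; python3 -c "
from look import *
look('w6',('wheel',))"
```

```text
time: 11.48
eef_pos: [0.5146, -0.1005, 0.0187]
tcp_rot: [0.662, 0.749, 0.0, 0.0]
contact_force: [2.7, 0.5, -1.4]
opening: 0.604
finger_force: 5.8
[ 0.5146 -0.1005  0.0187]
pin wheel 0.61 [250. 255.] [ 0.512 -0.093  0.04 ]
  out wheel 0.63 [252. 258. 172. 112.  90.]
   box [[196.0, 172.0], [308.0, 172.0], [308.0, 344.0], [196.0, 344.0]]
```

```bash
python3 -m handwheel '[[[0.0518,-0.001,0.0003,0,0],[0.0518,-0.001,0,0,0],[0.0518,-0.001,0,0,0]]]' 20;python3 -m handwheel '[[[0.0518,-0.001,0,0,0],[0.0518,-0.001,0,0,0],[0.0518,0,0,0,0]]]' 20;  python3 -m handwheel '[[[0.0518,-0.001,0,0,0],[0.0518,-0.001,0,0,0],[0.0518,0,0,0,0]]]' 20; python3 -c "
from look import *
look('w7',('wheel',))"
```

```text
time: 11.88
eef_pos: [0.5151, -0.1035, 0.0186]
tcp_rot: [0.662, 0.749, -0.0, -0.0]
contact_force: [1.3, 2.0, -1.2]
opening: 0.607
finger_force: 5.7
time: 12.13
eef_pos: [0.5153, -0.1056, 0.0185]
tcp_rot: [0.662, 0.749, -0.0, -0.0]
contact_force: [2.2, 0.8, -1.0]
opening: 0.606
finger_force: 5.7
time: 12.38
eef_pos: [0.5155, -0.1076, 0.0185]
tcp_rot: [0.662, 0.749, -0.0, -0.0]
contact_force: [1.3, 0.8, -1.2]
opening: 0.606
finger_force: 5.6
[ 0.5155 -0.1076  0.0185]
pin wheel 0.74 [249. 253.] [ 0.512 -0.099  0.04 ]
  out wheel 0.64 [251.5 257.5 173.  111.   90. ]
   box [[196.0, 171.0], [307.0, 171.0], [307.0, 344.0], [196.0, 344.0]]
```

```bash
python3 -m handwheel '[[[0.0518,-0.001,0,0,0],[0.0518,-0.001,0,0,0],[0.0518,0,0,0,0]]]' 20;python3 -m handwheel '[[[0.0518,-0.001,0,0,0],[0.0518,-0.001,0,0,0],[0.0518,0,0,0,0]]]' 20;  python3 -m handwheel '[[[0.0518,-0.001,0,0,0],[0.0518,-0.001,0,0,0],[0.0518,0,0,0,0]]]' 20; python3 -c "
from look import *
look('w8',('wheel',))"
```

```text
time: 12.78
eef_pos: [0.5155, -0.1089, 0.0184]
tcp_rot: [0.662, 0.749, 0.0, -0.001]
contact_force: [0.6, 4.3, -0.9]
opening: 0.606
finger_force: 5.5
time: 13.03
eef_pos: [0.5156, -0.11, 0.0184]
tcp_rot: [0.663, 0.749, 0.001, -0.002]
contact_force: [0.9, 6.6, -0.5]
opening: 0.606
finger_force: 5.6
time: 13.28
eef_pos: [0.5159, -0.1117, 0.0184]
tcp_rot: [0.663, 0.749, 0.001, -0.002]
contact_force: [2.5, 7.5, 0.1]
opening: 0.607
finger_force: 5.0
[ 0.5159 -0.1117  0.0184]
pin wheel 0.91 [251. 249.] [ 0.513 -0.101  0.04 ]
  out wheel 0.76 [251.2 254.4 112.7 177.1  18.2]
   box [[170.0, 321.0], [225.0, 153.0], [332.0, 188.0], [277.0, 356.0]]
```

```bash
python3 -m handwheel '[[[0.0518,0.001,0,0,0],[0.0518,0.001,0,0,0],[0.0518,0,0,0,0]]]' 20;python3 -m handwheel '[[[0.0518,0.001,0,0,0],[0.0518,0,0,0,0]]]' 20
```

```text
time: 13.68
eef_pos: [0.5159, -0.1112, 0.0184]
tcp_rot: [0.662, 0.749, -0.0, -0.0]
contact_force: [0.9, 3.3, -1.4]
opening: 0.614
finger_force: 5.0
time: 13.85
eef_pos: [0.5158, -0.1107, 0.0185]
tcp_rot: [0.662, 0.749, -0.0, -0.0]
contact_force: [0.2, 0.7, -3.4]
opening: 0.603
finger_force: 5.0
```

```bash
python3 -m handwheel '[[[0.0522,0,0,0,0],[0.0526,0,0,0,0],[0.055,0,0,0,0],[0.065,0,0,0,0],[0.08,0,0,0,0],[0.08,0,0,0,0],[0.08,0,0,-0.025,0],[0.08,0,0,-0.035,0],[0.08,0,0,-0.04,0],[0.08,0,0,-0.04,0],[0.08,0,0,0,0]]]' 20; python3 -c "
from look import *
look('w9',('wheel','wheel_stop'))"
```

```text
time: 14.77
eef_pos: [0.5212, -0.1125, 0.1685]
tcp_rot: [0.662, 0.749, 0.003, 0.008]
contact_force: [0.8, -0.3, 0.8]
opening: 0.94
finger_force: 0.0
[ 0.5212 -0.1125  0.1685]
pin wheel 0.93 [243. 166.] [ 0.512 -0.1    0.04 ]
pin wheel 0.28 [237. 209.] [ 0.511 -0.146  0.04 ]
  out wheel 0.8 [244.  164.5  83.   54.   90. ]
   box [[217.0, 123.0], [271.0, 123.0], [271.0, 206.0], [217.0, 206.0]]
pin wheel_stop 0.97 [240. 210.] [ 0.515 -0.165  0.   ]
  out wheel_stop 0.6 [237.5 234.1  60.4  85.2   1.5]
   box [[206.0, 276.0], [208.0, 191.0], [269.0, 192.0], [267.0, 277.0]]
```

```bash
python3 -m handwheel '[[[0.08,0.037,0.007,0,0],[0.08,0.037,0.007,0,0],[0.08,0.037,0.007,0,0],[0.08,0.037,0.007,0,0],[0.08,0.037,0.007,0,0],[0.08,0.037,0.007,0,0],[0.08,0.037,0.007,0,0],[0.08,0.037,0.007,0,0],[0.07,0,0,0,0],[0.07,0,0,0,0]]]' 20; python3 -c "
from look import *
look('w10',('chock','chock_tip'))
import numpy as np,cv2
i=cv2.imread('pics/w10.png')
cv2.imwrite('pics/w10b.png',cv2.resize(i,(768,576),interpolation=3))
s=get_state()
r=viewer.outline_of('wrist','chock')[0]
m=r['mask'].astype(np.uint8);c=max(cv2.findContours(m,0,2)[0],key=cv2.contourArea)
print(cv2.approxPolyDP(c,4,True)[:,0].tolist())
T=R.from_quat(s['tcp_rot']).as_matrix()
for p in cv2.approxPolyDP(c,4,True)[:,0]:
    print(p,[np.round((T.T@(ray('wrist',*p,z,s)-s['eef_pos']))[:2],4) for z in (0.004,.02)])
"
```

```text
time: 15.85
eef_pos: [0.5338, 0.1918, 0.1563]
tcp_rot: [0.661, 0.751, -0.002, -0.001]
contact_force: [-0.6, -0.8, -0.6]
opening: 0.824
finger_force: 0.0
[0.5338 0.1918 0.1563]
pin chock 0.69 [260. 179.] [0.542 0.184 0.   ]
  out chock 0.77 [258.  180.5  83.   34.   90. ]
   box [[241.0, 139.0], [275.0, 139.0], [275.0, 222.0], [241.0, 222.0]]
pin chock_tip 0.58 [257. 223.] [0.546 0.132 0.   ]
  out chock_tip 0.93 [258.  180.5  83.   34.   90. ]
   box [[241.0, 139.0], [275.0, 139.0], [275.0, 222.0], [241.0, 222.0]]
[[243, 139], [244, 219], [273, 222], [274, 140]]
[243 139] [array([ 0.0358, -0.0099]), array([ 0.0384, -0.0094])]
[244 219] [array([-0.0549, -0.0096]), array([-0.0474, -0.0092])]
[273 222] [array([-0.0586,  0.0234]), array([-0.0509,  0.0221])]
[274 140] [array([0.0348, 0.0221]), array([0.0375, 0.0209])]
```

The thin end is at tool x -57 mm and the thick end at +38 mm, with the wedge's mid-width at tool y +6.5 mm. So the balance point is at (+1.5, +6.5) mm. I'll go down and take it.

```bash
python3 -m handwheel '[[[0.07,0.0015,0.0065,0.035,0],[0.07,0,0,0.035,0],[0.07,0,0,0.035,0],[0.07,0,0,0.028,0],[0.07,0,0,0.012,0],[0.07,0,0,0.005,0],[0.07,0,0,0,0]]]' 20;python3 -m handwheel '[[[0.05,0,0,0,0],[0.04,0,0,0,0],[0.036,0,0,0,0],[0.03,0,0,0,0],[0.03,0,0,0,0],[0.03,0,0,0,0]]]' 30
```

```text
time: 16.73
eef_pos: [0.5414, 0.1919, 0.0082]
tcp_rot: [0.663, 0.749, -0.001, -0.0]
contact_force: [0.2, -0.2, 0.0]
opening: 0.817
finger_force: 0.0
time: 17.23
eef_pos: [0.543, 0.1928, 0.0109]
tcp_rot: [0.662, 0.749, 0.001, 0.001]
contact_force: [-1.7, -0.5, 5.8]
opening: 0.377
finger_force: 29.6
```

```bash
python3 -m handwheel '[[[0.03,0,0,-0.003,0],[0.03,0,0,-0.003,0],[0.03,0,0,0,0]]]' 30; python3 -c "
from look import *
look('w11',('chock','chock_tip'))"
```

```text
time: 17.48
eef_pos: [0.5419, 0.1926, 0.0154]
tcp_rot: [0.662, 0.749, 0.0, 0.0]
contact_force: [0.5, 0.2, -0.5]
opening: 0.374
finger_force: 29.8
[0.5419 0.1926 0.0154]
pin chock 0.97 [252. 253.] [0.543 0.179 0.   ]
  out chock 0.72 [252.  250.5 139.   66.   90. ]
   box [[219.0, 181.0], [285.0, 181.0], [285.0, 320.0], [219.0, 320.0]]
pin chock_tip 0.93 [250. 318.] [0.548 0.128 0.   ]
  out chock_tip 0.65 [253.2 249.8 139.6  67.1  88.3]
   box [[218.0, 181.0], [285.0, 179.0], [289.0, 319.0], [222.0, 321.0]]
```

```bash
python3 -m handwheel '[[[0.03,-0.01,-0.003,0,0],[0.03,-0.019,-0.006,0,0],[0.03,-0.019,-0.006,0,0],[0.03,-0.019,-0.007,0,0],[0.03,-0.019,-0.007,0,0],[0.03,-0.019,-0.007,0,0],[0.03,-0.019,-0.007,0,0],[0.03,-0.019,-0.007,0,0],[0.03,-0.019,-0.007,0,0],[0.03,-0.019,-0.004,0,0],[0.03,-0.008,-0.002,0,0],[0.03,0,0,0,0]]]' 30; python3 -c "
from look import *
look('w12',('wheel','chock','chock_tip'))
for c in ('side','scene'):
  viewer.read_camera(c)
  for n in ('wheel','chock_tip','chock'):
    for r in viewer.pinpoint(c,n)[:3]:
      u,v=r['xy'][0]*512,r['xy'][1]*384;print(c,n,r['confidence'],np.round(ray(c,u,v,.04 if n=='wheel' else 0.004),3))"
```

```text
time: 18.73
eef_pos: [0.502, -0.0045, 0.0146]
tcp_rot: [0.663, 0.748, -0.0, 0.0]
contact_force: [-1.3, -0.6, -0.9]
opening: 0.378
finger_force: 29.8
[ 0.502  -0.0045  0.0146]
  out wheel 0.62 [251.5 340.    8.   33.   90. ]
   box [[235.0, 336.0], [268.0, 336.0], [268.0, 344.0], [235.0, 344.0]]
pin chock 0.73 [255. 252.] [ 0.505 -0.017  0.   ]
pin chock_tip 0.77 [247. 316.] [ 0.506 -0.068  0.   ]
  out chock_tip 0.86 [251.5 250.  138.   67.   90. ]
   box [[218.0, 181.0], [285.0, 181.0], [285.0, 319.0], [218.0, 319.0]]
side wheel 0.71 [0.423 0.134 0.04 ]
side wheel 0.36 [ 0.518 -0.112  0.04 ]
side chock_tip 0.85 [ 0.508 -0.055  0.004]
side chock 0.66 [ 0.506 -0.003  0.004]
scene wheel 0.89 [ 0.528 -0.104  0.04 ]
scene wheel 0.77 [0.426 0.14  0.04 ]
scene wheel 0.65 [0.556 0.301 0.04 ]
scene chock_tip 0.77 [ 0.507 -0.066  0.004]
scene chock 0.7 [ 0.504 -0.013  0.004]
```

```bash
python3 -m handwheel '[[[0.03,0,0,0.003,0],[0.03,0,0,0.003,0],[0.036,0,0,0,0],[0.04,0,0,0,0],[0.04,0,0,0,0],[0.03,0,0,0,0],[0.03,0,0,0,0],[0.03,0,0,0,0]]]' 30
```

```text
time: 20.15
eef_pos: [0.5022, -0.0029, 0.0086]
tcp_rot: [0.662, 0.749, -0.0, -0.0]
contact_force: [-0.2, -0.1, 1.1]
opening: 0.382
finger_force: 30.0
```

```bash
python3 -m handwheel '[[[0.03,-0.005,0,0,0],[0.03,-0.005,0,0,0],[0.03,-0.004,0,0,0],[0.03,0,0,0,0]]]' 30; python3 -m handwheel '[[[0.03,-0.002,0,0,0],[0.03,-0.001,0,0,0],[0.03,0,0,0,0]]]' 30; python3 -m handwheel '[[[0.03,-0.002,0,0,0],[0.03,-0.001,0,0,0],[0.03,0,0,0,0]]]' 30; python3 -c "
from look import *
look('w13',('wheel','chock_tip'))"
```

```text
time: 20.48
eef_pos: [0.5042, -0.0178, 0.0086]
tcp_rot: [0.662, 0.749, -0.0, 0.0]
contact_force: [0.7, -1.4, -0.1]
opening: 0.381
finger_force: 29.9
time: 20.73
eef_pos: [0.5043, -0.02, 0.0086]
tcp_rot: [0.662, 0.749, -0.0, 0.0]
contact_force: [0.3, -0.3, 1.4]
opening: 0.381
finger_force: 30.0
time: 20.98
eef_pos: [0.5047, -0.0228, 0.0086]
tcp_rot: [0.662, 0.749, -0.0, 0.0]
contact_force: [-0.2, 1.3, 1.2]
opening: 0.384
finger_force: 30.0
[ 0.5047 -0.0228  0.0086]
  out wheel 0.87 [254.1 332.2  48.2  23.9   2.4]
   box [[229.0, 343.0], [230.0, 319.0], [279.0, 321.0], [278.0, 345.0]]
pin chock_tip 0.7 [251. 319.] [ 0.511 -0.082  0.   ]
  out chock_tip 0.88 [251.  252.5 139.   68.   90. ]
   box [[217.0, 183.0], [285.0, 183.0], [285.0, 322.0], [217.0, 322.0]]
```

```bash
for k in 1; do python3 -m handwheel '[[[0.03,-0.001,0,0,0],[0.03,-0.001,0,0,0],[0.03,0,0,0,0]]]' 30; python3 -m handwheel '[[[0.03,-0.001,0,0,0],[0.03,-0.001,0,0,0],[0.03,0,0,0,0]]]' 30;  python3 -m handwheel '[[[0.03,-0.001,0,0,0],[0.03,-0.001,0,0,0],[0.03,0,0,0,0]]]' 30; done | grep -E "eef|contact"
```

```text
eef_pos: [0.5048, -0.0243, 0.0086]
contact_force: [0.2, 1.4, 2.4]
eef_pos: [0.5048, -0.0252, 0.0086]
contact_force: [-0.0, 6.3, 2.8]
eef_pos: [0.5048, -0.0259, 0.0086]
contact_force: [-0.3, 11.9, 4.9]
```

Snug at about 12 N. Now I'll let go and rise.

```bash
python3 -m handwheel '[[[0.03,0,0,0,0],[0.03,0,0,0,0],[0.036,0,0,0,0],[0.045,0,0,0,0],[0.06,0,0,0,0],[0.06,0,0,0,0],[0.06,0,0,-0.02,0],[0.06,0,0,-0.03,0],[0.06,0.02,0,-0.03,0],[0.06,0.02,0,-0.03,0],[0.06,0.01,0,-0.03,0],[0.06,0,0,0,0]]]' 30; python3 - <<'E'
from look import *
look('w14',('wheel','chock','chock_tip','wheel_stop'))
i=cv2.imread('pics/w14.png');cv2.imwrite('pics/w14b.png',cv2.resize(i,(768,576),interpolation=3))
E
```

```text
time: 22.98
eef_pos: [0.5031, 0.0216, 0.1556]
tcp_rot: [0.662, 0.75, 0.003, 0.005]
contact_force: [1.5, -0.1, 0.3]
opening: 0.701
finger_force: 0.0
[0.5031 0.0216 0.1556]
pin wheel 0.8 [244. 292.] [ 0.511 -0.103  0.04 ]
pin wheel 0.65 [168.  24.] [0.421 0.145 0.04 ]
  out wheel 0.97 [247. 292.  78.  48.  90.]
   box [[223.0, 253.0], [271.0, 253.0], [271.0, 331.0], [223.0, 331.0]]
  out wheel 0.67 [168.  37.  74.  94.  90.]
   box [[121.0, 0.0], [215.0, 0.0], [215.0, 74.0], [121.0, 74.0]]
  out wheel 0.62 [433.6 188.2  91.   67.   19.3]
   box [[380.0, 205.0], [402.0, 141.0], [488.0, 172.0], [465.0, 235.0]]
pin chock 0.73 [246. 218.] [ 0.504 -0.033  0.   ]
  out chock 0.56 [245.5 220.   76.   33.   90. ]
   box [[229.0, 182.0], [262.0, 182.0], [262.0, 258.0], [229.0, 258.0]]
pin chock_tip 0.61 [243. 258.] [ 0.507 -0.086  0.   ]
  out chock_tip 0.59 [246.  219.5  77.   32.   90. ]
   box [[230.0, 181.0], [262.0, 181.0], [262.0, 258.0], [230.0, 258.0]]
  out wheel_stop 0.74 [241.1 322.9  55.1  38.7   9.7]
   box [[211.0, 337.0], [217.0, 299.0], [272.0, 308.0], [265.0, 347.0]]
```

View pics/w14b.png

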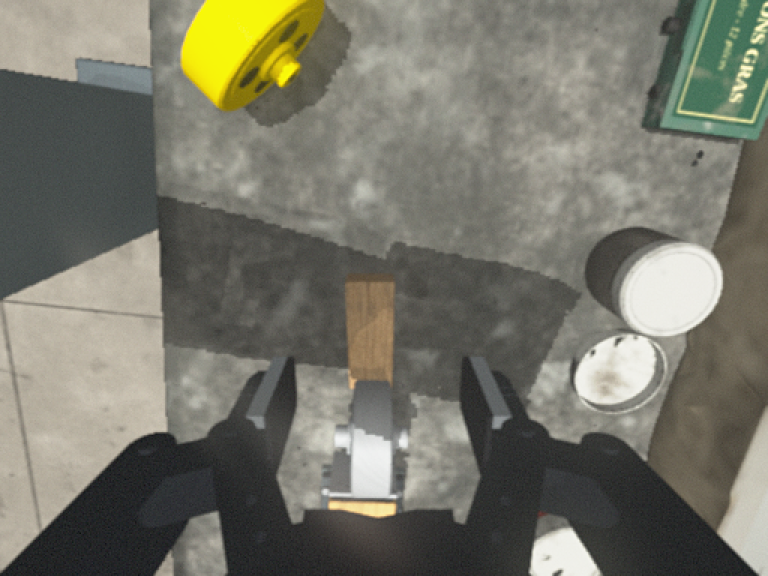

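The picture shows the wheel upright at (372,440) between the stop at (363,495) and the wedge at (370,330). They are in line, and the gripper is clear. I'm handing in.

```bash
python3 -c "
from plant import sign_off
print(sign_off())"
```

```text
the job is handed in; nothing more can be done
None
```

I rolled the wheel on its rim to the stop's face and pushed the wedge snug behind it at about 12 N. Then I let go and handed the job in at about 23 s; no verdict came back. The last picture shows the wheel upright and in line between wedge and stop, with the gripper clear.

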